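Set up the light panel and hold it upright

TASK

Get the viewing light panel ready so that I can clamp its hinge: turn the brightness dial on its stand to the long double mark of the scale and let go, then flip the kickstand leg at the panel's side over its centre, back and down as far as it goes, while the panel still leans forward on its stop. Then take the panel by the round carry bar on top, bring it upright without letting it tip back onto the leg, and finish holding it upright and still by the bar; leave the other things on the bench where they are.

Things in the scene. Friction and masses are not known exactly. Their poses are not given: they have to be found in the camera images.
- stand: fixed grey base plate, x -55 to +110 mm, y -247 to +128 mm, top 14 mm above the bench. Origin: on the bench straight below the middle of the panel's hinge, which runs along y at z = 36 mm; x points away from the robot (to the panel's back), y left, z up. A control box (92 x 88 mm, top z = 38 mm) carries the dial at its right end: dial axis at x = 0, y = -200 mm.
- panel (a joint): lean of the light panel about the hinge, rad: 0 upright, negative forward to the robot (starts on its stop, -0.30), positive back (to 0.9, or about 0.19 where the lowered leg catches it). Turns freely, about 0.95 kg, falls unless held; 2 N at the bar lifts it. White plate in an aluminium frame 14 mm thick, y = -88 to +72 mm, top edge 135 mm from the hinge.
- carry_bar: round steel sleeve 12 mm thick, 104 mm long, along y between two posts (y = -57 and +57 mm) above the panel's top edge; its axis is 172 mm from the hinge, with 31 mm free between bar and panel. Origin at its middle, y along it. It spins on its rod, so a gripper that pinches it can keep pointing down while the bar follows its arc.
- bar_mid (a point): middle of the carry bar, the place to grip it (on its axis)
- leg (a joint): angle of the kickstand leg, rad: 0 folded up along the panel's left edge, growing as it swings backward (away from the robot) and down; 2.3 is its end stop, fully down. A spring holds it at either end; the centre is at about 0.6, beyond it the leg snaps down by itself. About 0.5 N at the toe moves it.
- leg_pivot (a point): pivot of the leg on the panel's left edge: 75 mm up the panel from the hinge, y = +103 mm (note for the arm: behind the stand, from about 0.6 m ahead of the robot base, a shelf hangs some 0.5 m above the bench on poles; keep wrist and gripper clear of it)
- leg_toe (a point): centre of the rubber toe tab near the leg's free end, 100 mm from the pivot: 26 mm wide (y), 28 mm along the leg, 7 mm thick; the leg is a 9 mm rod, 116 mm long. Folded, the tab is clear above the panel's top edge, so closed fingertips can push it backward from the robot's side.
- dial (a joint): angle of the brightness dial, rad: direction of its pointer in the stand's frame, 0 = +x (away from the robot), positive counter-clockwise from above. The long double mark is at -0.944: the eighth of eleven marks, counted clockwise from the first at +2.36 to the last at -2.36. It stays where it is left (friction 0.03 N m).
- dial_grip (a point): point on the dial's axis, 56 mm above the bench, about half-way up its grip: a black bar 40 mm long (along the pointer), 12 mm wide, 24 mm high, to be pinched across the 12 mm. The grip's top is 11 mm above this point, the top of the round skirt (47 mm across) 12 mm below, the control box's top 18 mm below.
- dial_pointer (a point): pointer end of the dial's grip (the end with the white line), 20 mm from the axis
- scale_mark (a point): middle of the long double mark of the scale on the control box, 33 mm from the dial's axis
- specimen_jar: bystander: specimen jar with a red lid, 66 x 66 x 59 mm, loose, behind the control box; origin under its centre
- timer: bystander: white bench timer, 62 x 64 x 20 mm, loose, right of the stand; origin under its centre
- slide_case: bystander: flat slide case, 76 x 87 x 18 mm, loose, left of the stand; origin under its centre
- tape_white: bystander: roll of white tape, 49 x 49 x 12 mm, loose, behind the stand; origin under its centre
- dish_lid: bystander: small dish lid, 55 x 55 x 10 mm, loose, left behind the stand; origin under its centre
- plaster_roll: bystander: roll of plaster, 45 x 45 x 25 mm, loose, farther left and back; origin under its centre
- tweezers: bystander: steel tweezers, 120 x 8 x 9 mm, loose, farther left; origin under their centre

How it is judged (in metres and radians):
On the way, in this order (a step that is already met when the one before it is completed fails the run):
1. the dial points at the long double mark and has been let go, with the panel still on its stop (value of joint dial between -1.064 and -0.824 rad and contact force between the fingers and dial below 0.1 N and value of joint panel below -0.2 rad), for 0.2 s.
2. the leg is flipped fully down, with the panel still leaning forward (value of joint leg above 2.1 rad and value of joint panel below -0.2 rad), for 0.2 s.
At the end, for the whole second after the job is handed in: Dial within 0.12 rad (7 degrees) of the long double mark; leg over 2.1 of its 2.3 rad; panel upright within 0.06 rad (3.5 degrees) and still (under 0.1 rad/s), the fingers holding the carry bar with over 1 N. The leg's foot is then clear of its pad, so only the hand holds the panel (value of joint dial between -1.064 and -0.824 rad and value of joint leg above 2.1 rad and value of joint panel between -0.06 and 0.06 rad and contact force between the fingers and carry_bar above 1 N and velocity of joint panel between -0.1 and 0.1 rad/s); the arm keeps its last pose, push and grip.
It fails at once if the panel tips back onto its leg (over 0.15 rad behind upright) (value of joint panel above 0.15 rad).
It fails at once if a bystander is moved by more than 20 mm (distance of any of specimen_jar, timer, slide_case, tape_white, dish_lid, plaster_roll, tweezers from where it was at the start of the episode above 0.02 m).
It also fails if it takes over 58 s, if anything falls off the work surface, if the arm or the gripper's body presses on something with over 40 N, if the wrist force passes 120 N, or if a joint passes its speed limit or range.

ROBOT

A 6-joint arm with a two-finger parallel gripper is mounted at the origin on a cart in front of the work surface, level with it; the furniture and walls round the work are solid. World frame = base frame: x ahead of the robot, y to its left, z up, the work surface at z = 0. Lengths are in mm, angles in rad, forces in N, time in s.
With the tool pointing down it reaches from about 375 to 975 mm from the base axis. Payload 3.8 kg.
Tool frame: the origin (TCP) lies at the very end of the fingers, on their centre line; the grasp point (between the pads) lies 19 mm behind it (robot.grasp_offset is the distance from the TCP to the grasp point, in mm); z points along the fingers, y is the line along which they close (so a half turn about z gives the same grasp; the last joint's range is limited). The gripper opens to 85 mm and grips with 20 to 120 N. Pads are 22 mm wide; open, the fingers measure 114 mm over their backs; the gripper's body (76 mm by 85 mm) begins 54 mm behind the grasp point. The pads swing forward as they close: fully open they stand 13 mm farther back than shut.
Start: joints at [-1.309, 0.264, 1.604, -0, 1.274, -0.037], TCP at [198.697, -645.087, 231.28] pointing down, gripper open.
Joint ranges: [-2.63, 2.63], [-0.94, 2.18], [0.31, 2.57], [-1.31, 4.45], [0, 2.66], [-2.55, 2.55]. Speed limits (rad/s): [2.57, 2.57, 3.14, 3.14, 3.14, 3.14].

INTERFACE

Orientations are given as a unit quaternion [w, x, y, z].
In Python, from rig import robot, imaging, workorder gives the robot as it stands.
- The arm moves only by the shell command python3 -m crank 'ROWS' [FORCE]. ROWS is rows parted by semicolons, their numbers by spaces, 1 to 8 of them, each of 7 numbers: the finger opening in mm, then dx, dy, dz in mm, then a rotation vector rx, ry, rz in rad; each row is the pose to reach, as a shift and turn from the pose commanded when the command began, along the tool's axes at that moment; what a row does not reach only later rows make up. A row lasts 1/12 s, in which the tool goes at most 41.7 mm and 0.125 rad, less where a joint would pass 70% of its speed; a pose out of reach is approached as far as the arm can. The fingers move at their own pace and stop on an object; FORCE is the grip in N (left out, the last holds). Time passes only in rows, so rows that do not move let the fingers close. It prints the time, the measured TCP pose, the force, the opening and the grip force at its end.
- robot.get_obs(): the state, without advancing time (a new reading comes with each control period).
- imaging.grab_frame(name): name is "scene" or "top" or "wrist"; returns the picture (420x560x3 uint8, red, green, blue); there is no depth.
- imaging.calibration(name): a dict with "fx", "fy", "cx", "cy" (pixels), "k1" (the pictures are not rectified: a ray, as slopes to the right and down, at radius r is drawn at 1 + k1 r^2 times it, then the intrinsics apply), "world_from_camera" (4x4, takes a point from camera to world coordinates); the wrist camera has in their place "T_tool_cam" (4x4, takes a point from camera to tool coordinates, whose origin is the TCP and whose axes are the flange's). Camera axes: x right, y up, looking along -z (the intrinsics and any distortion apply to the point x, -y, -z); pixel columns grow to the right and rows downward; lengths in mm; the calibration is good to about 2 mm. A picture is of the moment at which its call begins: read the wrist's pose just before it. calibration takes no time and is no camera call.
- workorder.finish_job(): hands the job in; it is judged then, once.
Trained networks look in the newest picture that a camera, given by its name, has taken for a name from the list of things; names that differ only in an ending like _2 or _b are one class to them, and where a whole thing is asked for, a point or a joint stands for the part that bears it (a point fixed in the world has none). Each returns a list of dicts, best first, with "score" (0 to 1); they miss things now and then, are a little off and sometimes report something else, mostly with a low value. They report only what shows in the picture. A call takes as long as a camera call.
- imaging.look_for(label, camera): "centre" ([x, y, z] in mm, in the coordinates of the camera as it stood for that picture, good to about 4 mm: the middle of the surface that is visible of it).
- imaging.spot_point(label, camera): "centre" ([x, y, z] in mm, in the coordinates of the camera as it stood for that picture, good to about 4 mm: a listed point, or the origin of a listed thing).
The state is a dict: "t": time; "joint_pos": joint angles; "qvel": joint speeds; "tau": joint torques, N m; "tcp_pos": TCP position; "tool_rot": TCP orientation; "wrist_force": force on the tool from outside, world axes, zero at the start; "torque": the same for the moment, N m; "gripper_width": finger opening in mm; "finger_force": force on a finger pad.
Only numpy, scipy, OpenCV 4.12 (cv2) and the standard library are available. Lean on these libraries where they do the work, as an engineer would, in place of code of your own. Each camera call takes 0.05 s, during which the arm holds its last target. There are 200 camera calls.

## Working session

There is one attempt and no reset: what is moved stays moved. The work goes in short steps, Python scripts to look and compute and a shell command to move; the robot and the scene stay as the last step left them, time stands still between calls to the robot, and variables do not carry over. Pictures are saved under pics/ and viewed, at most 10 in all, crops included, and the job is handed in when it is done.

```bash
mkdir -p pics; ls
cat > h.py <<'E'
import numpy as np, cv2
from scipy.spatial.transform import Rotation as R
from rig import robot, imaging, workorder
def tool():
    o=robot.get_obs(); q=o["tool_rot"]; T=np.eye(4)
    T[:3,:3]=R.from_quat([q[1],q[2],q[3],q[0]]).as_matrix(); T[:3,3]=o["tcp_pos"]; return T
def camT(n):
    c=imaging.calibration(n)
    return np.array(c["world_from_camera"]) if "world_from_camera" in c else tool()@np.array(c["T_tool_cam"])
def snap(n,f):
    T=camT(n); im=imaging.grab_frame(n); cv2.imwrite("pics/"+f,im[:,:,::-1]); return T
def find(l,n,T,fn="spot_point"):
    r=getattr(imaging,fn)(l,n)
    return [(np.round((T@np.r_[d["centre"],1])[:3],1).tolist(),round(d["score"],2)) for d in r[:2]]
def totool(p): 
    T=tool(); return np.linalg.inv(T)@np.r_[p,1]
E
python3 - <<'E'
from h import *
print(robot.get_obs())
for n in("scene","top"):
    T=snap(n,n+"1.png")
    for l in("stand","bar_mid","leg_pivot","leg_toe","dial_grip","dial_pointer","scale_mark","specimen_jar","timer","slide_case","tape_white"):print(n,l,find(l,n,T))
print(robot.get_obs()["t"])
E
```

```text
pics
{'t': 0.0, 'joint_pos': array([-1.30887594e+00,  2.64727758e-01,  1.60539389e+00,  2.10329280e-05,
        1.27372500e+00, -3.68843383e-02]), 'qvel': array([-0.0008138 ,  0.00075422, -0.00051047, -0.00061729,  0.00051659,
        0.00012246]), 'tau': array([ 8.20351052e-04, -5.15109622e+01, -3.67311502e+01,  8.28497105e-05,
        1.30646114e-02, -2.81790527e-06]), 'tcp_pos': array([ 198.52615907, -644.36148213,  229.96842232]), 'tool_rot': array([-1.12099835e-03,  9.88860043e-01,  1.48844029e-01, -1.16551206e-04]), 'wrist_force': array([ 0.01098131, -0.45042349,  1.0334035 ]), 'torque': array([-0.0026153 , -0.01731424, -0.01512604]), 'finger_force': 0.0, 'gripper_width': 85.67948161579638}
scene stand [([485.6, -61.3, -0.2], 0.91), ([456.8, 140.4, -2.3], 0.42)]
scene bar_mid []
scene leg_pivot [([447.7, 35.4, 110.5], 0.7), ([658.7, -231.3, -0.1], 0.54)]
scene leg_toe [([417.5, 35.0, 204.4], 0.48), ([486.1, -63.5, -0.3], 0.33)]
scene dial_grip [([501.1, -262.2, 59.2], 0.47)]
scene dial_pointer [([523.9, -268.8, 55.5], 0.42), ([527.2, -294.2, 37.2], 0.38)]
scene scale_mark [([526.7, -294.8, 37.2], 0.63)]
scene specimen_jar [([655.5, -233.0, 2.2], 0.76)]
scene timer [([513.0, -393.1, 1.3], 0.47), ([433.9, -73.8, 200.3], 0.29)]
scene slide_case [([455.7, 137.9, 1.6], 0.57), ([501.0, -263.1, 54.4], 0.54)]
scene tape_white [([638.1, -114.0, 0.1], 0.44)]
top stand [([484.8, -69.7, -0.9], 0.72)]
top bar_mid [([428.9, -73.3, 196.9], 0.63), ([454.7, 139.2, -3.4], 0.4)]
top leg_pivot [([448.1, 33.3, 103.7], 0.45)]
top leg_toe [([419.0, 25.7, 197.7], 0.6)]
top dial_grip [([503.8, -270.2, 55.8], 0.71)]
top dial_pointer [([527.2, -265.6, 56.8], 0.59)]
top scale_mark [([523.6, -291.8, 36.1], 0.92)]
top specimen_jar [([660.7, -233.4, -0.7], 0.86)]
top timer [([506.8, -398.6, 2.8], 0.72)]
top slide_case [([453.6, 142.1, -5.3], 0.76)]
top tape_white [([637.5, -115.2, 0.9], 0.45), ([507.8, -267.6, 55.5], 0.4)]
1.2
```

```bash
cat > fit.py <<'E'
import numpy as np
from scipy.optimize import least_squares
s,c=np.sin(-.3),np.cos(.3)
L=[((0,0,0),(485.2,-65.5,0)),((172*s,0,36+172*c),(428.9,-73.3,197)),((75*s,103,36+75*c),(447.9,34.3,107)),((175*s,103,36+175*c),(418.3,29,200)),
((0,-200,56),(502.5,-266.5,57.5)),((33*np.cos(.944),-200-33*np.sin(.944),38),(525,-293.2,37))]
f=lambda p:np.concatenate([np.array([p[0]+np.cos(p[2])*a[0]-np.sin(p[2])*a[1]-b[0],p[1]+np.sin(p[2])*a[0]+np.cos(p[2])*a[1]-b[1]]) for a,b in L])
r=least_squares(f,[485,-66,.08]);p=r.x
print(p,r.fun.reshape(-1,2).round(1))
W=lambda a:np.array([p[0]+np.cos(p[2])*a[0]-np.sin(p[2])*a[1],p[1]+np.sin(p[2])*a[0]+np.cos(p[2])*a[1],a[2]])
for a,_ in L:print(a,W(a).round(1))
E
python3 fit.py
```

```text
[ 4.81515075e+02 -6.74205975e+01  1.06512568e-01] [[-3.7 -1.9]
 [ 2.1  0.5]
 [ 0.6 -1.7]
 [ 0.8  0.5]
 [ 0.3  0.2]
 [-0.1  2.4]]
(0, 0, 0) [481.5 -67.4   0. ]
(np.float64(-50.829475545750405), 0, np.float64(200.31787612960423)) [431.  -72.8 200.3]
(np.float64(-22.164015499600467), 103, np.float64(107.65023668442045)) [448.5  32.6 107.7]
(np.float64(-51.71603616573442), 103, np.float64(203.18388559698104)) [419.1  29.5 203.2]
(0, -200, 56) [ 502.8 -266.3   56. ]
(np.float64(19.356251737201987), np.float64(-226.72705593001342), 38) [ 524.9 -290.8   38. ]
```

View pics/top1.png

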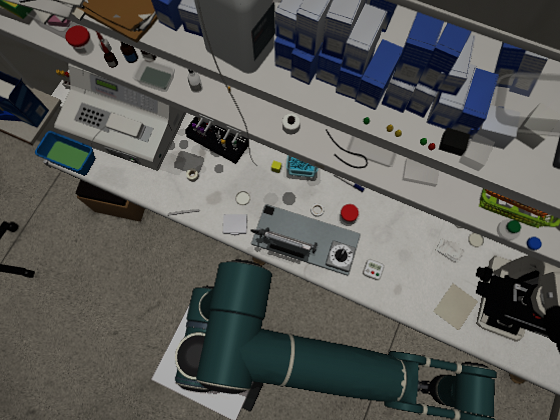

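View pics/scene1.png

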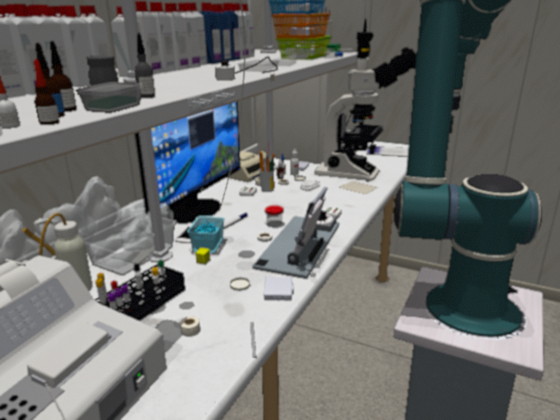

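```bash
cat >> h.py <<'E'
def go(p,yaw=None):
    """shift in tool axes to TCP p; rz to bring tool x to world yaw"""
    T=tool(); y0=np.arctan2(T[1,0],T[0,0]); 
    print("shift",totool(p)[:3].round(1),"yaw",y0.round(3),"rz",None if yaw is None else round(-(yaw-y0),3),"z",T[:3,2].round(3))
E
python3 -c "
from h import *
go([503,-266,190],.1)"
```

```text
shift [ 402.4 -272.7   41.3] yaw 0.299 rz 0.199 z [-0. -0. -1.]
```

```bash
T='402 -273 0 0 0 0.2'; python3 -m crank '85 402 -273 0 0 0 0.2;85 402 -273 0 0 0 0.2;85 402 -273 0 0 0 0.2;85 402 -273 0 0 0 0.2;85 402 -273 0 0 0 0.2;85 402 -273 0 0 0 0.2;85 402 -273 20 0 0 0.2;85 402 -273 40 0 0 0.2'; python3 -c "
from h import *
go([503,-266,190],.1)"
```

```text
t: 1.87
tcp_pos: [408.1, -384.5, 221.6]
tool_rot: [0.001, 0.999, 0.049, 0.001]
wrist_force: [1.0, -0.4, -0.4]
gripper_width: 85.2
finger_force: 0.0
shift [ 106.  -108.7   31.5] yaw 0.099 rz -0.001 z [ 0.002 -0.002 -1.   ]
```

```bash
python3 -m crank '85 106 -109 31 0 0 0;85 106 -109 31 0 0 0;85 106 -109 31 0 0 0;85 106 -109 31 0 0 0;85 106 -109 31 0 0 0'
python3 - <<'E'
from h import *
go([503,-266,190],.1)
T=snap("wrist","w1.png")
for l in("dial_grip","dial_pointer","scale_mark"):print(l,find(l,"wrist",T))
E
```

```text
t: 2.28
tcp_pos: [503.4, -261.8, 187.6]
tool_rot: [-0.002, 0.999, 0.052, -0.0]
wrist_force: [-1.1, -0.0, -0.5]
gripper_width: 85.0
finger_force: 0.0
shift [-0.9  4.1 -2.4] yaw 0.104 rz 0.004 z [-0.     0.003 -1.   ]
dial_grip [([503.1, -264.4, 56.3], 0.67)]
dial_pointer [([521.7, -267.6, 58.1], 0.96)]
scale_mark [([526.6, -285.9, 42.5], 0.96)]
```

View pics/w1.png

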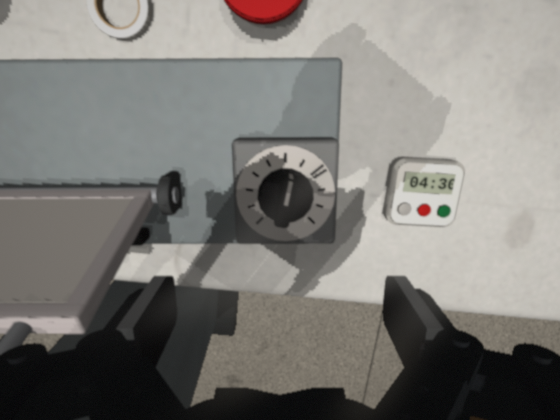

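```bash
python3 -m crank '45 -1 4 40 0 0 0.1;45 -1 4 80 0 0 0.19;45 -1 4 115 0 0 0.19;45 -1 4 130 0 0 0.19;45 -1 4 139 0 0 0.19;45 -1 4 139 0 0 0.19'; python3 -c "
from h import *
go([503,-265.5,48.5],-.09);print(robot.get_obs()['joint_pos'])
T=snap('wrist','w2.png')
for l in('dial_grip','dial_pointer'):print(l,find(l,'wrist',T))"
```

```text
t: 2.98
tcp_pos: [498.6, -271.2, 48.1]
tool_rot: [-0.001, 0.999, -0.047, -0.002]
wrist_force: [-0.3, 1.4, -0.0]
gripper_width: 45.1
finger_force: 0.0
shift [ 3.8 -6.1 -0.4] yaw -0.093 rz -0.003 z [-0.003  0.002 -1.   ]
[-5.41992351e-01  2.47135365e-01  1.99311596e+00 -2.28135378e-04
  9.05125878e-01  1.12223893e+00]
dial_grip [([500.5, -266.9, 55.0], 0.93)]
dial_pointer [([522.1, -269.0, 61.0], 0.81), ([525.9, -289.7, 40.0], 0.21)]
```

View pics/w2.png

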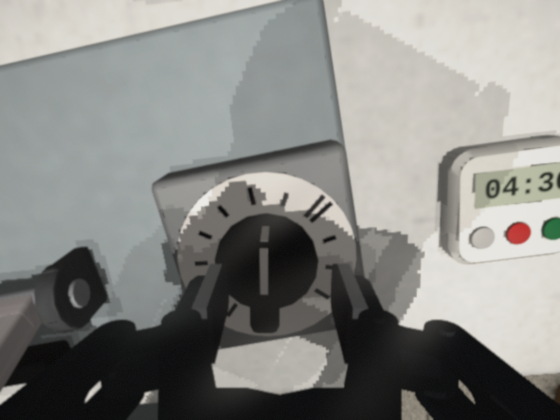

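```bash
python3 -m crank '45 4 -5 0 0 0 0;45 4 -5 0 0 0 0;30 4 -5 0 0 0 0;5 4 -5 0 0 0 0;5 4 -5 0 0 0 0;5 4 -5 0 0 0 0;5 4 -5 0 0 0 0;5 4 -5 0 0 0 0' 20; python3 -c "
from h import *
go([503,-265.5,48.5],-.09)"
```

```text
t: 3.8
tcp_pos: [505.5, -265.9, 50.7]
tool_rot: [-0.0, 0.999, -0.046, 0.0]
wrist_force: [0.5, 3.3, 5.3]
gripper_width: 11.4
finger_force: 24.7
shift [-2.6 -0.2  2.2] yaw -0.091 rz -0.001 z [ 0.001  0.    -1.   ]
```

```bash
python3 -m crank '5 -2 0 0 0 0 0.12;5 -2 0 0 0 0 0.25;5 -2 0 0 0 0 0.37;5 -2 0 0 0 0 0.5;5 -2 0 0 0 0 0.62;5 -2 0 0 0 0 0.75;5 -2 0 0 0 0 0.75;5 -2 0 0 0 0 0.75'
python3 - <<'E'
from h import *
go([503,-265.5,48.5],-.838);print(robot.get_obs()['joint_pos'])
T=snap('wrist','w3.png')
for l in('dial_grip','dial_pointer','scale_mark'):print(l,find(l,'wrist',T))
E
```

```text
t: 4.47
tcp_pos: [505.1, -266.7, 50.8]
tool_rot: [-0.0, 0.913, -0.407, 0.002]
wrist_force: [5.2, 0.1, 0.7]
gripper_width: 11.2
finger_force: 24.0
shift [-2.3  0.8  2.3] yaw -0.838 rz -0.0 z [ 0.004 -0.002 -1.   ]
[-5.29757115e-01  2.44782305e-01  1.98996746e+00  8.08982027e-04
  9.02660146e-01  1.87879105e+00]
dial_grip [([504.3, -265.0, 55.8], 0.68)]
dial_pointer [([518.6, -278.4, 61.9], 0.72)]
scale_mark [([527.0, -285.7, 41.1], 0.75), ([503.2, -264.0, 56.7], 0.47)]
```

View pics/w3.png

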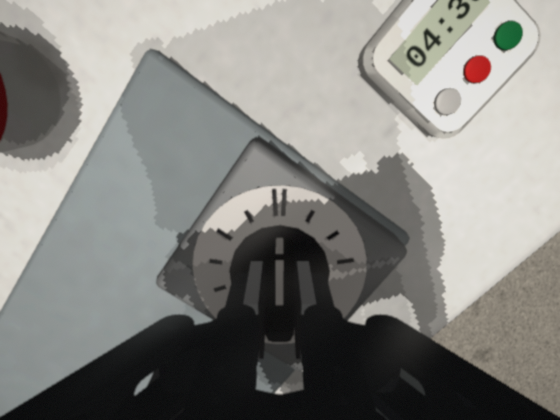

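```bash
python3 -m crank '40 0 0 0 0 0 0;40 0 0 0 0 0 0;40 0 0 0 0 0 0;40 0 0 -40 0 0 0;40 0 0 -80 0 0 0;40 0 0 -120 0 0 0;40 0 0 -160 0 0 0;40 0 0 -210 0 0 0'
python3 - <<'E'
from h import *
T=snap('wrist','w4.png')
for l in('dial_grip','dial_pointer','scale_mark'):print(l,find(l,'wrist',T))
go([389,27,270],1.677)
E
```

```text
t: 5.33
tcp_pos: [501.8, -265.5, 252.6]
tool_rot: [0.0, 0.913, -0.408, -0.001]
wrist_force: [0.0, 0.1, -0.5]
gripper_width: 39.8
finger_force: 0.0
dial_grip [([502.8, -262.9, 55.8], 0.79)]
dial_pointer [([517.8, -281.4, 60.2], 0.85)]
scale_mark [([526.4, -288.5, 40.1], 0.66)]
shift [-295.1 -110.4  -17.3] yaw -0.84 rz -2.517 z [ 0.003 -0.002 -1.   ]
```

View pics/w4.png

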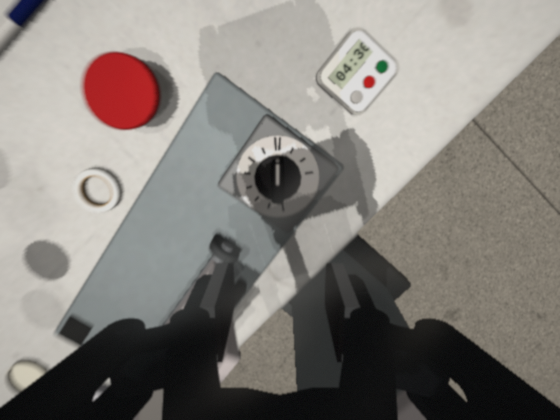

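```bash
python3 -m crank '40 -295 -110 -30 0 0 -1.0;20 -295 -110 -30 0 0 -1.0;0 -295 -110 -30 0 0 -1.0;0 -295 -110 -30 0 0 -1.0;0 -295 -110 -30 0 0 -1.0;0 -295 -110 -30 0 0 -1.0;0 -295 -110 -30 0 0 -1.0;0 -295 -110 -30 0 0 -1.0'; python3 -c "
from h import *
go([389,27,270],1.677)"
```

```text
t: 6.2
tcp_pos: [385.2, 29.8, 279.3]
tool_rot: [-0.001, 0.997, 0.083, -0.003]
wrist_force: [-0.0, -0.1, 0.0]
gripper_width: 0.3
finger_force: 0.0
shift [3.4 3.4 9.2] yaw 0.167 rz -1.51 z [-0.005  0.001 -1.   ]
```

Run:
```python
from h import *
T=snap('wrist','w5.png')
for l in('leg_toe','leg_pivot','bar_mid'):print(l,find(l,'wrist',T))
T=snap('top','t5.png')
for l in('leg_toe','bar_mid'):print(l,find(l,'top',T))
```

```text
leg_toe [([424.4, 26.5, 204.1], 0.6)]
leg_pivot [([448.7, 29.4, 111.5], 0.82)]
bar_mid [([433.5, -70.6, 202.3], 0.8)]
leg_toe []
bar_mid [([429.7, -76.2, 197.4], 0.62), ([566.7, 373.3, 0.6], 0.45)]
```

View pics/w5.png

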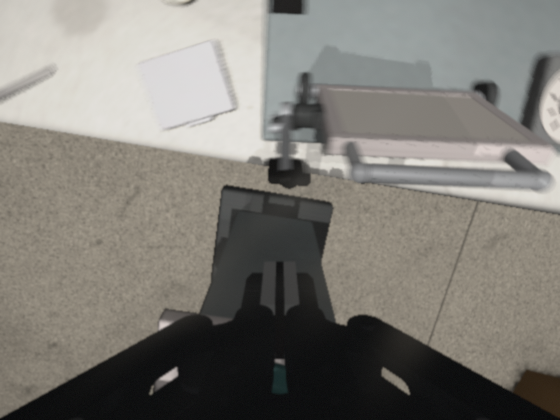

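```bash
python3 -m crank '0 3 2 40 0 0 0;0 3 2 70 0 0 0;0 3 2 84 0 0 0;0 3 2 84 0 0 0;0 10 2 84 0 0 0;0 20 2 84 0 0 0;0 30 3 84 0 0 0;0 38 4 84 0 0 0'; python3 -c "
from h import *
go([495,38,195],.106)"
```

```text
t: 7.22
tcp_pos: [429.6, 29.3, 199.6]
tool_rot: [0.0, 0.997, 0.079, 0.002]
wrist_force: [-0.4, 0.1, 0.1]
gripper_width: 0.2
finger_force: 0.2
shift [66.   1.7  4.9] yaw 0.158 rz 0.052 z [ 0.004  0.    -1.   ]
```

```bash
python3 -m crank '0 10 0 2 0 0 0;0 20 0 2 0 0 0;0 30 0 2 0 0 0;0 40 0 2 0 0 0;0 50 0 2 0 0 0;0 60 0 2 0 0 0;0 70 0 2 0 0 0;0 70 0 2 0 0 0'
python3 - <<'E'
from h import *
go([495,38,195],.106)
T=snap('scene','s6.png')
for l in('leg_toe','leg_pivot','bar_mid'):print(l,find(l,'scene',T))
E
```

```text
t: 7.88
tcp_pos: [497.9, 40.7, 195.9]
tool_rot: [-0.0, 0.997, 0.079, 0.001]
wrist_force: [0.2, 0.0, 0.3]
gripper_width: 0.2
finger_force: 0.0
shift [-3.3  2.2  0.9] yaw 0.159 rz 0.053 z [ 0.001  0.    -1.   ]
leg_toe [([518.7, 44.8, 176.5], 0.57), ([517.5, -282.7, 57.2], 0.43)]
leg_pivot [([448.3, 34.2, 110.0], 0.57)]
bar_mid [([428.1, -68.9, 200.9], 0.64)]
```

View pics/s6.png

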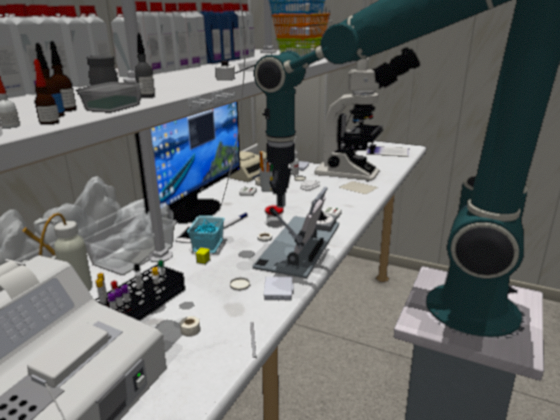

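```bash
python3 -m crank '0 0 0 -40 0 0 -0.12;0 0 0 -80 0 0 -0.25;20 0 0 -80 0 0 -0.37;40 0 0 -80 0 0 -0.5;45 0 0 -80 0 0 -0.62;45 0 0 -80 0 0 -0.75;45 0 0 -80 0 0 -0.87;45 0 0 -80 0 0 -1.0'
python3 - <<'E'
from h import *
go([431,-71.5,275],1.677)
for n in('scene','top'):
    T=snap(n,n+'7.png')
    for l in('leg_toe','leg_pivot','bar_mid'):print(l,find(l,n,T))
E
```

```text
t: 8.75
tcp_pos: [495.1, 40.3, 275.8]
tool_rot: [-0.0, 0.837, 0.548, 0.0]
wrist_force: [-0.3, -0.2, 0.1]
gripper_width: 45.1
finger_force: 0.0
shift [-128.1  -14.1    0.8] yaw 1.16 rz -0.517 z [ 0.  0. -1.]
leg_toe [([537.1, 45.5, 64.0], 0.44)]
leg_pivot [([448.1, 35.6, 109.3], 0.61), ([564.4, 375.3, 2.2], 0.58)]
bar_mid [([428.1, -71.2, 200.7], 0.58)]
leg_toe [([535.4, 42.3, 63.2], 0.45)]
leg_pivot [([447.0, 34.4, 106.8], 0.5)]
bar_mid [([519.9, -276.4, 55.0], 0.72), ([429.0, -75.7, 196.1], 0.41)]
```

```bash
python3 -m crank '45 -40 -4 0 0 0 -0.12;45 -80 -8 0 0 0 -0.25;45 -120 -12 0 0 0 -0.37;45 -128 -14 0 0 0 -0.5;45 -128 -14 0 0 0 -0.52;45 -128 -14 0 0 0 -0.52;45 -128 -14 0 0 0 -0.52'
python3 - <<'E'
from h import *
go([430.5,-72,275],1.677)
T=snap('wrist','w8.png')
for l in('carry_bar','bar_mid'):print(l,find(l,'wrist',T),find(l,'wrist',T,'look_for'))
E
```

```text
t: 9.73
tcp_pos: [431.2, -71.1, 275.9]
tool_rot: [0.0, 0.671, 0.741, 0.0]
wrist_force: [-0.4, -0.0, -0.4]
gripper_width: 44.9
finger_force: 0.0
shift [-0.8 -0.8  0.9] yaw 1.671 rz -0.006 z [ 0.  0. -1.]
carry_bar [([429.8, -67.9, 204.3], 0.58)] [([434.0, -65.9, 206.4], 0.84), ([498.6, -57.6, 14.9], 0.38)]
bar_mid [([434.8, -72.4, 202.4], 0.85), ([541.2, 39.1, 67.1], 0.67)] [([435.0, -65.9, 205.0], 0.9)]
```

View pics/w8.png

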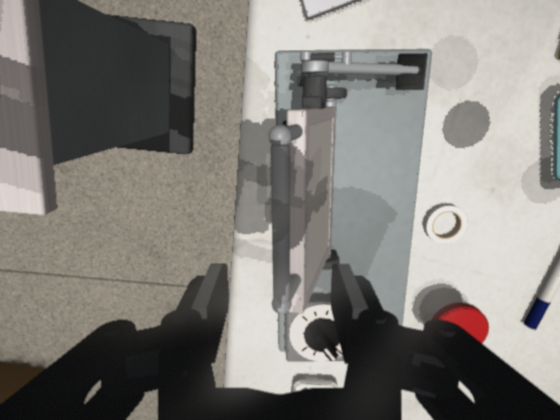

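```bash
python3 -m crank '45 0 1 40 0 0 0;45 0 1 70 0 0 0;45 0 1 93 0 0 0;45 0 1 93 0 0 0;30 0 1 93 0 0 0;20 0 1 93 0 0 0;5 0 1 93 0 0 0;5 0 1 93 0 0 0' 30; python3 -m crank '5 0 1 0 0 0 0;5 0 0 0 0 0 0;5 0 0 0 0 0 0;5 0 0 0 0 0 0'
python3 - <<'E'
from h import *
go([430.5,-72,183],1.677); print(robot.get_obs()['wrist_force'])
E
```

```text
t: 10.65
tcp_pos: [433.4, -71.1, 184.9]
tool_rot: [0.001, 0.67, 0.743, 0.001]
wrist_force: [-1.2, -0.1, 2.5]
gripper_width: 10.8
finger_force: 29.4
t: 10.98
tcp_pos: [432.9, -71.2, 184.7]
tool_rot: [0.001, 0.67, 0.743, 0.0]
wrist_force: [-2.8, 0.6, 8.2]
gripper_width: 10.6
finger_force: 29.8
shift [-0.6 -2.4  1.7] yaw 1.674 rz -0.003 z [ 0.002 -0.001 -1.   ]
[-2.77160053  0.57974257  8.15370073]
```

```bash
python3 -m crank '5 0 8 -2 0 0 0;5 0 16 -4 0 0 0;5 0 25 -6 0 0 0;5 0 33 -7 0 0 0;5 0 42 -7.5 0 0 0;5 0 50 -7.7 0 0 0;5 0 50 -7.7 0 0 0;5 0 50 -7.7 0 0 0' 30
python3 - <<'E'
from h import *
go([482,-67,192]); print(robot.get_obs()['wrist_force'])
for n in('scene','top'):
    T=snap(n,n+'9.png')
    for l in('leg_toe','leg_pivot','bar_mid','carry_bar','dial_pointer'):print(l,find(l,n,T))
E
```

```text
t: 11.65
tcp_pos: [484.0, -65.6, 192.1]
tool_rot: [0.001, 0.67, 0.743, 0.001]
wrist_force: [-0.9, 0.9, 8.0]
gripper_width: 10.7
finger_force: 29.9
shift [-1.2 -2.1  0.1] yaw 1.674 rz None z [ 0.004  0.    -1.   ]
[-0.88390889  0.86201668  7.95501097]
leg_toe [([660.6, -231.8, 1.4], 0.18)]
leg_pivot [([467.8, 37.3, 115.0], 0.5)]
bar_mid [([479.1, -63.1, 211.1], 0.38)]
carry_bar [([484.0, -67.7, 207.7], 0.39), ([568.8, 375.8, 3.1], 0.29)]
dial_pointer [([519.2, -282.2, 55.3], 0.42)]
leg_toe [([540.1, 40.9, 40.5], 0.64), ([567.1, 375.9, 2.0], 0.38)]
leg_pivot [([509.3, -397.9, 2.7], 0.71), ([543.2, 41.4, 42.4], 0.68)]
bar_mid [([484.2, -69.1, 201.7], 0.56)]
carry_bar [([483.1, -73.9, 207.8], 0.42)]
dial_pointer [([519.0, -277.5, 55.8], 0.66), ([482.3, -72.9, -2.5], 0.19)]
```

View pics/scene9.png

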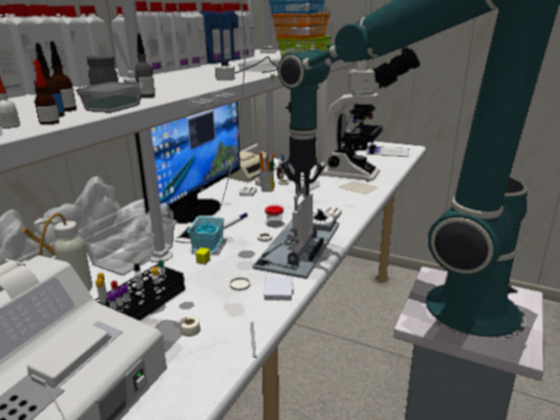

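```bash
python3 -m crank '5 0 -1 0 0 0 0;5 0 -1 0 0 0 0;5 0 -1 0 0 0 0;5 0 -1 0 0 0 0;5 0 -1 0 0 0 0'; python3 -c "
from h import *
print(workorder.finish_job())"
```

```text
t: 12.67
tcp_pos: [482.4, -65.8, 192.1]
tool_rot: [0.001, 0.67, 0.743, 0.001]
wrist_force: [-0.3, 1.6, 7.3]
gripper_width: 10.6
finger_force: 29.9
the job is handed in; nothing more can be done
None
```

I handed the job in at about 12.7 s: the dial is on the long double mark and released, the leg is fully down, and the panel is upright, held by the bar with about 30 N. I didn't go near the other bench items, and the hand-in returned no verdict.

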